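# Sweep the counted tablets into the counting tray's trough and shut the cover

### The job

Sweep the three whole tablets with the fingertips across the counting tray's deck into the trough along its left side, leaving the broken half tablet lying where it is on the deck, then push the trough's hinged cover over and fully shut. The tablets are only slid, never picked up, and the vial, forceps and other things on the table stay undisturbed.

Things in the scene. Friction and masses are not known exactly. Their poses are not given: they have to be found in the camera images.
- tray: Dark grey plastic tablet counting tray, 240 (x) x 230 (y) mm, fixed. Origin: centre of its underside; x roughly away from the robot, y to the left, towards the trough, z up; yaw 0 to 0.38 rad. Flat deck at z = 30 mm, y = -111 to +66 mm, x = -116 to +116 mm, with rims 4 mm thick and 9 mm high along its near, far and right edges, open on the left, where it drops into the trough.
- deck_mid (a point): Middle of the deck's surface (x = 0, y = -24, z = 30 mm of the tray, same axes). One thing lies in each of four lanes across the deck, at tray x = -82, -27, +27 and +82 mm (within 5 mm): the three whole tablets and the broken half, in any order, at tray y = -38 to +28 mm, turned any way.
- trough_mid (a point): Middle of the trough's floor (x = 0, y = 88, z = 4 mm of the tray, same axes). The trough spans tray y = 66 to 110 mm and x = -116 to +116 mm, 26 mm deep below the deck; outer wall 5 mm thick and 30 mm high; a small pouring lip sticks out at its far end.
- tablet_0_mid (a point): One of three alike whole oblong tablets (25 x 13 mm seen from above, with round ends and a score line across the middle, 9 mm thick, white, 10 to 14 g), lying flat on the tray's deck at the start. The point is its centre, 4.5 mm above its underside; its x axis runs along its length.
- tablet_1_mid (a point): One of three alike whole oblong tablets (25 x 13 mm seen from above, with round ends and a score line across the middle, 9 mm thick, white, 10 to 14 g), lying flat on the tray's deck at the start. The point is its centre, 4.5 mm above its underside; its x axis runs along its length.
- tablet_2_mid (a point): One of three alike whole oblong tablets (25 x 13 mm seen from above, with round ends and a score line across the middle, 9 mm thick, white, 10 to 14 g), lying flat on the tray's deck at the start. The point is its centre, 4.5 mm above its underside; its x axis runs along its length.
- broken_half_mid (a point): Half of such a tablet, snapped across (12.5 x 13 mm seen from above, one round and one flat end, 9 mm thick, white, 10 to 14 g), lying on the deck. It is a reject and stays there. The point is its centre, 4.5 mm above its underside.
- cover (a joint): Hinge of the trough's cover, a dark grey plate 228 x 50 x 3 mm hinged along the top of the trough's outer wall. Rad: 0 = shut, level over the trough, top at tray z = 33 mm; 1.57 = upright; stop at 1.92, leaning outwards. Starts open at 1.65 to 1.88. Light friction (about 0.3 N at the free edge): it stays wherever it is left and must be pushed all the way down.
- hinge_mid (a point): Middle of the cover's hinge line: x = 0, y = 112.5, z = 31.5 mm in the tray's frame; fixed to the tray with the same axes. The hinge line runs along x.
- cover_edge (a point): Middle of the cover's free edge, 50 mm from the hinge line; moves with the cover (a finger tab 30 mm wide and 7 mm deep projects beyond it there). At cover angle q it lies at y = 112.5 - 50 cos q, z = 31.5 + 50 sin q mm of the tray.
- vial: Glass vial with black cap, 23 mm across, 52 mm high, standing on the table about 40 to 55 mm beyond the trough's far end. Origin: centre of its underside. Must stay standing.
- forceps: Steel forceps, 113 x 15 mm, 8 mm high, lying on the table along the tray's near edge, about 12 mm or more from it. Not to be disturbed.
- timer: White bench timer, 58 x 66 x 16 mm, lying on the table to the right of the tray. Not to be disturbed.
- notebook: Purple notebook, 210 x 152 x 14 mm, lying far to the right. Not to be disturbed.
- pipette: Micropipette, 165 x 28 x 25 mm, lying between microscope and tip box. Not to be disturbed.
- sample_cup: Specimen cup, 58 mm across, 71 mm high, standing on the table to the left of the tray. Not to be disturbed.

How it is judged:
By the outcome, as a careful person would: the job done as asked, in the order asked, and still so for the second after the job is handed in, with the robot touching nothing.
It also fails if it takes over 58 s, if anything falls off the work surface, if the arm or the gripper's body presses on something with over 40 N, if the wrist force passes 120 N, or if a joint passes its speed limit or range.

### The arm

A 6-joint arm with a two-finger parallel gripper is mounted at the origin on a cart in front of the work surface, level with it; the furniture and walls round the work are solid. World frame = base frame: x ahead of the robot, y to its left, z up, the work surface at z = 0. Lengths are in m, angles in rad, forces in N, time in s.
With the tool pointing down it reaches from about 0.375 to 0.9 m from the base axis. Payload 3.1 kg.
Tool frame: the origin (TCP) lies on the centre line of the jaws, within the pads' length; the fingertips stand 8 mm ahead of it and the grasp point (between the pads) lies 11 mm behind it; z points along the fingers, y is the line along which they close (so a half turn about z gives the same grasp; the last joint's range is limited). The gripper opens to 87 mm and grips with 3 to 60 N. Pads are 19 mm wide; open, the fingers measure 117 mm over their backs; the gripper's body (75 mm by 190 mm) begins 51 mm behind the grasp point.
Start: joints at [1.069, 0.527, 1.433, -0, 1.181, -0.178], TCP at [0.198, 0.593, 0.231] pointing down, gripper open.
Joint ranges: [-3.08, 3.08], [-0.75, 2.2], [0.22, 2.44], [-1.43, 4.57], [0, 2.65], [-2.85, 2.85]. Speed limits (rad/s): [2.79, 2.79, 3.14, 3.14, 3.14, 3.14].

### API

Orientations are given as a unit quaternion [x, y, z, w].
In Python, from rig import robot gives the robot as it stands. The module is installed in compiled form; this text tells all that it offers.
- The arm moves only by the tool send_rows, never from a script. Its argument "increments" is one flat list of numbers, 7 for each row, row after row: the turn, a rotation vector about the world's x, y, z in rad, then the shift along the world's x, y, z in cm, then the opening, from 0 (shut) to 1 (fully open). A call has 1 to 20 rows; each row shifts and turns the commanded pose from where the row before left it; what a row does not reach is not made up. A row lasts 1/12 s, in which the tool goes at most 41.7 mm and 7.16 degrees, less where a joint would pass 70% of its speed; a pose out of reach is approached as far as the arm can. A call is refused whole if a number of a shift passes 4.17 or a number of a turn 0.125, either way. A call with a gripper value outside its range is refused whole. The fingers move at their own pace and stop on an object; "newtons" is the grip in N (left out, the last holds). Time passes only in rows, so rows that do not move let the fingers close. It gives the time, the measured TCP pose, the force, the opening and the grip force at its end, in the units of the state.
- robot.get_obs(): the state, without advancing time (a new reading comes with each control period).
- robot.camera(name): name is "side" or "top" or "wrist"; returns a dict with "image" (420x560x3 uint8, red, green, blue), "range_z" (420x560 float32, m along the optical axis (not along the pixel's ray), 0 where there is no reading), "fx", "fy", "cx", "cy" (pixels), "R" (3x3) and "t" (3): a world point X has camera coordinates R X + t. Camera axes: x right, y down, z forward; pixel columns grow to the right and rows downward; lengths in m; the calibration is good to about 2 mm. A picture is of the moment at which its call begins.
- robot.hand_in(): hands the job in; it is judged then, once.
The state is a dict: "time": time; "q": joint angles; "joint_velocities": joint speeds; "joint_torque": joint torques, N m; "position": TCP position; "tool_rot": TCP orientation; "ft_force": force on the tool from outside, world axes, zero at the start; "moment": the same for the moment, N m; "grip_width": finger opening in m; "grip_force": force on a finger pad.
Only numpy, scipy, OpenCV 4.12 (cv2) and the standard library are available. Lean on these libraries where they do the work, as an engineer would, in place of code of your own. Each camera call takes 0.05 s, during which the arm holds its last target. There are 200 camera calls.

## Working session

There is one attempt and no reset: what is moved stays moved. The work goes in short steps, Python scripts to look and compute and a tool call to move; the robot and the scene stay as the last step left them, time stands still between calls to the robot, and variables do not carry over. Pictures are saved under pics/ and viewed, at most 10 in all, crops included, and the job is handed in when it is done.

Besides the shell and the picture viewer there is one more tool, called after "Emit:" as a command line: name --argument value ..., lists and objects as JSON in quotes. send_rows: Moves the arm, as the interface text tells. Its arguments: {"type":"object","properties":{"increments":{"type":"array"},"newtons":{"type":"number"}},"required":["increments"]}

```bash
mkdir -p pics; python3 - <<'E'
from rig import robot
import cv2,numpy as np
o=robot.get_obs(); print(o['time'],o['position'],o['tool_rot'],o['grip_width'])
c=robot.camera("top"); np.savez('top.npz',**c)
cv2.imwrite('pics/top0.png',cv2.resize(c['image'][:,:,::-1],(800,600)))
print(c['fx'],c['cx'],c['cy'],c['R'],c['t'])
c=robot.camera("side"); np.savez('side.npz',**c)
cv2.imwrite('pics/side0.png',c['image'][:,:,::-1])
E
```

```text
0.0 [0.19789455 0.59210122 0.22958008] [ 1.60678633e-01  9.87006203e-01 -1.00999455e-03 -3.35351448e-04] 0.08701294641779643
490.6206072079813 282.8415544740886 214.77178729653144 [[ 0.01386956 -0.9998969  -0.00371749]
 [-0.99852758 -0.01365538 -0.05249948]
 [ 0.0524433   0.00444016 -0.99861403]] [0.04468992 0.53907891 1.60356845]
```

View pics/top0.png

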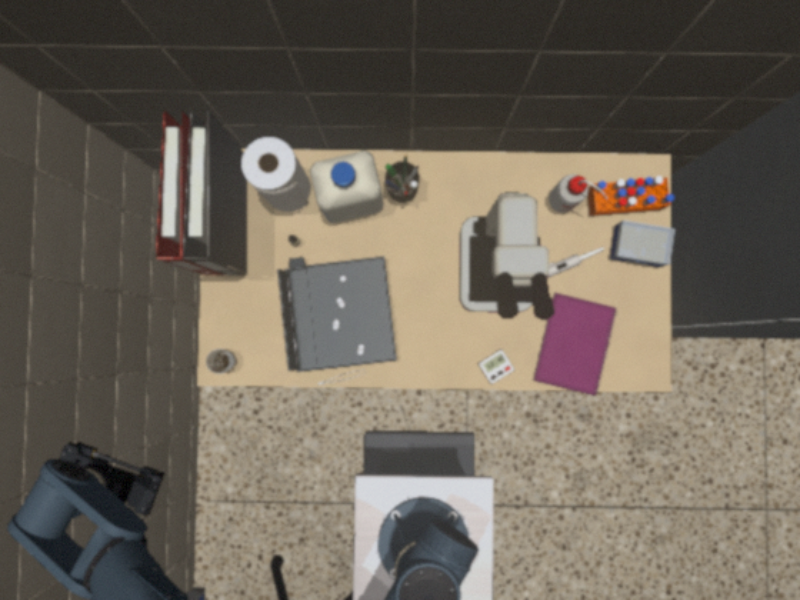

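View pics/side0.png

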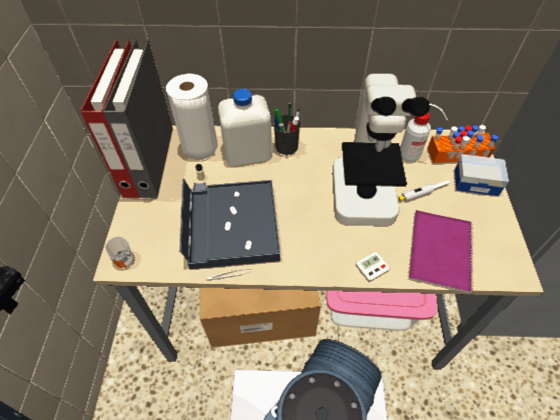

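The top view shows the tray at (290–395, 258–370) and its open cover along the left side. The four white pieces are at (343,279), which looks like the half, (341,302), (336,324) and (361,349). The vial is at (294,240), the forceps near (345,378) and the cup at (221,361). The side view agrees.

```bash
cat > h.py <<'E'
import numpy as np,cv2
def cast(c,uv,z):
    uv=np.atleast_2d(uv).astype(float)
    d=np.c_[(uv[:,0]-c['cx'])/c['fx'],(uv[:,1]-c['cy'])/c['fy'],np.ones(len(uv))]@c['R']
    C=-c['R'].T@c['t']
    return C+d*((z-C[2])/d[:,2])[:,None]
def cloud(c):
    v,u=np.mgrid[:420,:560]; Z=c['range_z']
    P=np.stack([(u-c['cx'])/c['fx']*Z,(v-c['cy'])/c['fy']*Z,Z],-1)
    return (P-c['t'])@c['R']
def white(c,box,z,amin,thr=150):
    g=c['image'].min(2); m=np.zeros_like(g); x0,y0,x1,y1=box
    m[y0:y1,x0:x1]=(g[y0:y1,x0:x1]>thr)*255
    out=[]
    for k in cv2.findContours(m,cv2.RETR_EXTERNAL,cv2.CHAIN_APPROX_NONE)[0]:
        if cv2.contourArea(k)<amin: continue
        r=cv2.minAreaRect(cast(c,k[:,0],z)[:,:2].astype(np.float32)*1000)
        M=cv2.moments(k); p=cast(c,[M['m10']/M['m00'],M['m01']/M['m00']],z)[0]
        out.append((p,r,k))
    return out
E
python3 - <<'E'
from h import *
for n,box in(('top',(200,180,280,260)),('side',(195,180,275,262))):
    c=np.load(n+'.npz')
    for p,r,k in white(c,box,.037,3,140): print(n,p.round(4),np.round(r[1],1),r[2])
    P=cloud(c); 
    m=(abs(P[...,2]-.03)<.007)&(P[...,1]>0.05)&(P[...,1]<.5)&(P[...,0]>.3)&(P[...,0]<.9)&(c['image'].max(2)<110)&(c['range_z']>0)
    m=cv2.morphologyEx(m.astype(np.uint8),cv2.MORPH_OPEN,np.ones((3,3)))>0
    r=cv2.minAreaRect(P[m][:,:2].astype(np.float32)*1000); print(n,m.sum(),r,np.median(P[m][:,2]))
    print(cv2.boxPoints(r).round())
E
```

```text
top [0.3992 0.1052 0.037 ] [ 19.4 136. ] 0.8182478547096252
top [0.4396 0.1505 0.037 ] [22.7 13. ] 0.9715873599052429
top [0.4967 0.2073 0.037 ] [22.8 13. ] 1.0758872032165527
top [0.5463 0.1979 0.037 ] [26.3 14.5] 27.55671501159668
top [0.6005 0.1932 0.037 ] [13.1 13. ] 1.0451931953430176
top [0.5937 0.0728 0.037 ] [172.9  26.1] 0.8182525038719177
top [0.6447 0.2479 0.037 ] [ 9.8 84.9] 0.7683588862419128
top 0 ((0.0, 0.0), (0.0, 0.0), 0.0) nan
[[0. 0.]
 [0. 0.]
 [0. 0.]
 [0. 0.]]
side [0.4394 0.1488 0.037 ] [14.2 26.5] 82.23816680908203
side [0.4949 0.206  0.037 ] [25.1 13. ] 5.673997402191162
side [0.5455 0.1966 0.037 ] [27.9 14.4] 27.075349807739258
side [0.5996 0.1924 0.037 ] [13.3 15.5] 55.74235153198242
side [0.6381 0.0932 0.037 ] [49.8  5.6] 2.1441338062286377
side [0.6421 0.2481 0.037 ] [ 14.5 179.3] 1.4672820568084717
side 4900 ((546.1253662109375, 204.24391174316406), (343.8414306640625, 462.4845886230469), 24.092350006103516) 0.028653401702563024
[[295. 345.]
 [484. -77.]
 [797.  63.]
 [609. 486.]]
  return _methods._mean(a, axis=axis, dtype=dtype,
  ret = ret.dtype.type(ret / rcount)
```

Emit:
send_rows --increments '[0,0,-0.073,2.0,-2.45,0.1,0,0,0,-0.073,2.0,-2.45,0.1,0,0,0,-0.073,2.0,-2.45,0.1,0,0,0,-0.073,2.0,-2.45,0.1,0,0,0,-0.073,2.0,-2.45,0.1,0,0,0,-0.073,2.0,-2.45,0.1,0,0,0,-0.073,2.0,-2.45,0.1,0,0,0,-0.073,2.0,-2.45,0.1,0,0,0,-0.073,2.0,-2.45,0.1,0,0,0,-0.073,2.0,-2.45,0.1,0,0,0,-0.073,2.0,-2.45,0.1,0,0,0,-0.073,2.0,-2.45,0.1,0,0,0,-0.073,2.0,-2.45,0.1,0,0,0,-0.073,2.0,-2.45,0.1,0,0,0,-0.073,2.0,-2.45,0.1,0,0,0,-0.073,2.0,-2.45,0.1,0,0,0,0,0,0,0,0]'

```text
time: 1.52
position: [0.5226, 0.1965, 0.2466]
tool_rot: [0.681, 0.732, 0.001, 0.002]
ft_force: [0.6, 1.1, 0.7]
grip_width: 0.0003
grip_force: 0.0
```

```bash
python3 - <<'E'
from rig import robot
import cv2,numpy as np
o=robot.get_obs(); print(o['time'],o['position'],o['tool_rot'],o['grip_width'],o['q'].round(3) if hasattr(o['q'],'round') else o['q'])
c=robot.camera("wrist"); np.savez('w0.npz',**c)
cv2.imwrite('pics/w0.png',c['image'][:,:,::-1])
print(c['fx'],c['R'],-c['R'].T@c['t'])
E
```

```text
1.5167 [0.5225982  0.19654839 0.24657071] [6.80855035e-01 7.32414967e-01 6.65188028e-04 2.07271966e-03] 0.00026271964805740994 [ 0.161  0.417  1.586 -0.003  1.135  0.089]
377.54636357992155 [[ 0.99737755  0.07223324  0.00451505]
 [ 0.06833556 -0.96043547  0.26998881]
 [ 0.02383858 -0.26897224 -0.96285287]] [0.51603483 0.26939685 0.40052454]
```

View pics/w0.png

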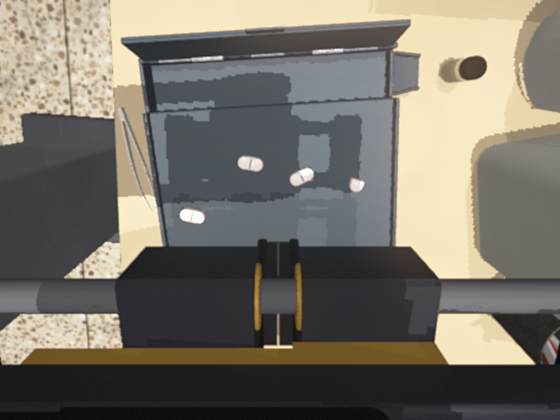

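The wrist view shows the deck/trough edge running from about (148,112) to (397,98). The near rim goes from (147,112) to (165,245) and the far rim from (397,98) to (393,245). The half is at (356,185), the whole tablets are at (302,177), (250,163) and (192,216), and the open cover is along the top.

```bash
python3 - <<'E'
from h import *
c=dict(np.load('w0.npz'))
W=[(p,r) for p,r,k in white(c,(160,130,390,235),.037,60,150)]
for p,r in W: print('tab',p.round(4),np.round(r[1],1),round(r[2],1))
# deck edge: strongest vertical gradient near predicted line
g=cv2.GaussianBlur(c['image'].max(2).astype(np.float32),(3,3),0)
P=[]
for u in range(165,385,4):
    v0=112-14*(u-147)/250; vs=np.arange(int(v0)-7,int(v0)+8)
    d=g[vs,u]; P.append((u,vs[np.argmin(d)]))
l=cv2.fitLine(np.float32(P),cv2.DIST_HUBER,0,.01,.01).ravel(); print('edge line',l)
f=lambda u:(u,l[3]+(u-l[2])*l[1]/l[0])
e=cast(c,[f(165),f(385)],.03); d=e[1]-e[0]; yaw=np.arctan2(d[1],d[0]); print('edge',e.round(4),'yaw',yaw)
print('corners z.039',cast(c,[(147,112),(397,98),(165,245),(393,245)],.039).round(4))
X=cloud(c); 
for n,(u,v) in dict(deck=(230,130),deck2=(350,230),trough=(330,85),covertop=(270,31),coverL=(130,40),coverR=(405,22),table=(440,150),tab=(302,177),far_rim=(396,150),outerwall=(270,60)).items(): print(n,X[v,u].round(4))
ex=np.array([np.cos(yaw),np.sin(yaw)]);ey=np.array([-ex[1],ex[0]])
xy=[p[:2] for p,r in W]
# origin: lanes give x, edge at y=+66
oy=np.mean(e[:,:2]@ey)-.066
fx=np.array([q@ex for q in xy]); print('lane x',np.sort(fx).round(4),'mean -> ox',fx.mean(),'rim ox',(cast(c,[(147,112),(397,98)],.039)[:,:2]@ex))
ox=fx.mean(); O=ox*ex+oy*ey; print('origin',O)
for q in xy: print('tray frame',(q@ex-ox)*1e3,(q@ey-oy)*1e3)
E
```

```text
tab [0.4395 0.148  0.037 ] [14.1 25.4] 80.7
tab [0.6013 0.1916 0.037 ] [13.9 12.2] 4.1
tab [0.5464 0.1964 0.037 ] [24.5 13.4] 29.2
tab [0.4952 0.2057 0.037 ] [12.8 23.7] 86.9
edge line [ 9.9805856e-01 -6.2282193e-02  2.7596832e+02  1.0431805e+02]
edge [[0.4115 0.2486 0.03  ]
 [0.619  0.2763 0.03  ]] yaw 0.13253317841833923
corners z.039 [[0.3974 0.2472 0.039 ]
 [0.6277 0.2765 0.039 ]
 [0.413  0.1153 0.039 ]
 [0.6465 0.1318 0.039 ]]
deck [0.4741 0.2355 0.031 ]
deck2 [0.6025 0.1416 0.0295]
trough [0.5691 0.2847 0.0054]
covertop [0.508  0.3179 0.0842]
coverL [0.3983 0.3041 0.079 ]
coverR [0.6123 0.3326 0.08  ]
table [ 6.939e-01  2.277e-01 -4.000e-04]
tab [0.5468 0.1959 0.0382]
far_rim [0.6344 0.2288 0.0388]
outerwall [0.5077 0.3039 0.0035]
lane x [0.4552 0.518  0.5675 0.6214] mean -> ox 0.5405490986475184 rim ox [0.42653916 0.65870314]
origin [0.51915492 0.19635172]
tray frame -85.3041747506536 -37.435460531657014
tray frame 80.83599562114907 -15.57824231134837
tray frame 26.98844478083695 -3.511239926584184
tray frame -22.520265651332583 12.409234608179109
```

Emit:
send_rows --increments '[0,0,0.01,0.7,-0.7,-0.5,0,0,0,0.01,0.7,-0.7,-2.5,0,0,0,0.01,0.7,-0.7,-3.5,0,0,0,0.01,0.66,-0.72,-3.5,0,0,0,0.01,0,0,-3.5,0,0,0,0.01,0,0,-3.0,0,0,0,0,0,0,-2.5,0,0,0,0,0,0,-0.8,0,0,0,0,0,0,0,0,0,0,0,0,0,0,0]'

```text
time: 2.4
position: [0.5457, 0.1731, 0.0487]
tool_rot: [0.655, 0.755, -0.0, -0.0]
ft_force: [0.9, 0.0, -0.1]
grip_width: 0.0003
grip_force: 0.0
```

```bash
python3 - <<'E'
from rig import robot
import cv2,numpy as np
o=robot.get_obs(); print(o['position'],o['tool_rot'],o['ft_force'])
c=robot.camera("wrist"); np.savez('w1.npz',**c)
cv2.imwrite('pics/w1.png',c['image'][:,:,::-1])
E
```

```text
[0.54567237 0.17314208 0.04873225] [ 6.55341380e-01  7.55332813e-01 -7.49923137e-05 -1.04349248e-04] [ 0.88842402  0.04196677 -0.05756598]
```

View pics/w1.png

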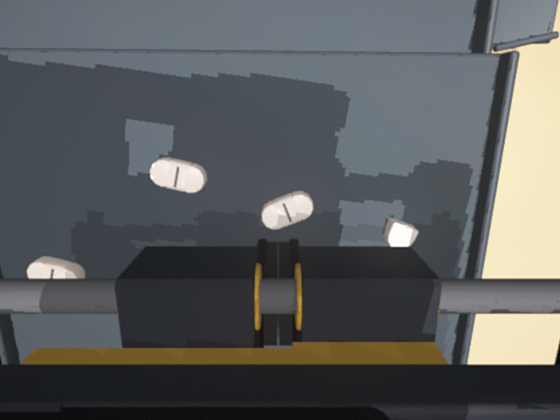

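The tablets are clear and the fingers are behind the third-lane tablet at (287,210). The deck edge is level in the view, so the yaw is right. Next I lower the tips and sweep.

Emit:
send_rows --increments '[0,0,0,0.3,-0.4,-0.35,0,0,0,0,0,0,-0.35,0,0,0,0,0,0,0,0,0,0,0,-0.07,0.52,0,0,0,0,0,-0.13,1.04,0,0,0,0,0,-0.14,1.04,0,0,0,0,0,-0.14,1.04,0,0,0,0,0,-0.14,1.04,0,0,0,0,0,-0.14,1.04,0,0,0,0,0,-0.14,1.04,0,0,0,0,0,-0.14,1.04,0,0,0,0,0,-0.1,0.8,0,0,0,0,0,-0.1,0.7,0,0,0,0,0,0,0,0,0]'

```text
time: 3.62
position: [0.5361, 0.2631, 0.0415]
tool_rot: [0.655, 0.755, 0.0, -0.0]
ft_force: [-0.1, -1.0, -0.4]
grip_width: 0.0004
grip_force: 0.0
```

```bash
python3 - <<'E'
from rig import robot
import cv2,numpy as np
from h import *
o=robot.get_obs(); p=o['position']; d=p[:2]-[.5192,.1964]; print(p,o['tool_rot'],o['ft_force'],'tray',d@[.9912,.1321],d@[-.1321,.9912])
c=robot.camera("wrist")
cv2.imwrite('pics/w2.png',c['image'][:,:,::-1])
E
```

```text
[0.53611877 0.26307695 0.04152407] [ 6.55327491e-01  7.55344845e-01  2.06427304e-04 -4.71898139e-05] [-0.13528982 -0.97352263 -0.38236012] tray 0.02557791081248063 0.06385521988256257
```

View pics/w2.png

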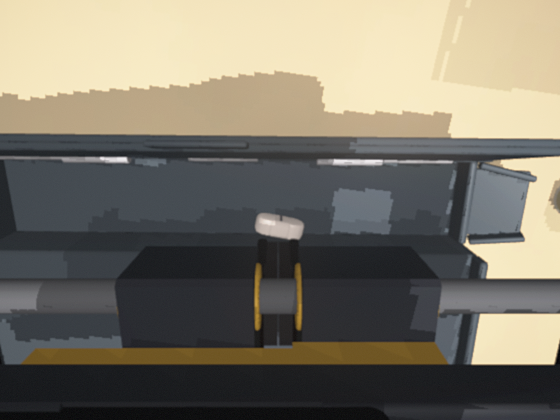

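The tablet at (279,227) sits right at the deck edge (v≈237) and may only be partly over. I'll push a little further and measure its height.

Emit:
send_rows --increments '[0,0,0,-0.07,0.5,0,0,0,0,0,-0.07,0.5,0,0,0,0,0,0,0,0,0]'

```text
time: 3.92
position: [0.535, 0.272, 0.0416]
tool_rot: [0.656, 0.755, 0.0, -0.0]
ft_force: [-0.2, 0.3, -0.7]
grip_width: 0.0001
grip_force: 0.0
```

```bash
cat > chk.py <<'E'
from rig import robot
from h import *
o=robot.get_obs(); p=o['position']
T=lambda q:np.array([(q[:2]-[.5192,.1964])@[.9912,.1321],(q[:2]-[.5192,.1964])@[-.1321,.9912]])
print(o['time'],p.round(4),o['ft_force'].round(1),'tray',T(p).round(4))
for n in('wrist','side'):
    c=robot.camera(n); X=cloud(c); g=c['image'].min(2)
    t=np.stack([(X[...,:2]-[.5192,.1964])@[.9912,.1321],(X[...,:2]-[.5192,.1964])@[-.1321,.9912]],-1)
    m=((g>125)&(abs(t[...,0])<.112)&(t[...,1]>-.1)&(t[...,1]<.108)&(X[...,2]<.045)&(c['range_z']>0)).astype(np.uint8)
    k,L,S,_=cv2.connectedComponentsWithStats(m)
    for i in range(1,k):
        if S[i,4]>(60 if n=='wrist' else 6): print(n,S[i,4],'tray xy',t[L==i].mean(0).round(3),'z',np.percentile(X[L==i][:,2],[10,50,90]).round(4),'uv',S[i,:2]+S[i,2:4]//2)
    last=c if n=='wrist' else last
E
python3 chk.py
```

```text
3.9167 [0.535  0.272  0.0416] [-0.2  0.3 -0.7] tray [0.0257 0.0729]
wrist 330 tray xy [0.024 0.077] z [0.0099 0.0143 0.0167] uv [279 238]
side 30 tray xy [ 0.082 -0.014] z [0.0289 0.0342 0.0381] uv [237 194]
side 54 tray xy [-0.022  0.013] z [0.0284 0.0361 0.0397] uv [227 226]
side 59 tray xy [-0.084 -0.037] z [0.0293 0.0365 0.0395] uv [248 245]
side 115 tray xy [-0.067 -0.041] z [-0.602  -0.5696 -0.5512] uv [256 327]
side 586 tray xy [-0.089  0.005] z [-0.7465 -0.7414 -0.7362] uv [251 349]
```

The first tablet is in the trough, with its top at about z=14 mm. The second lane is next.

Emit:
send_rows --increments '[0,0,0,0,0,1.75,0,0,0,0,0,0,1.75,0,0,0,0,-0.73,-1.85,0,0,0,0,0,-0.73,-1.85,0,0,0,0,0,-0.73,-1.85,0,0,0,0,0,-0.72,-1.85,0,0,0,0,0,-0.72,-1.86,0,0,0,0,0,0,0,0,0,0,0,0,0,0,-1.75,0,0,0,0,0,0,-1.75,0,0,0,0,0,0,0,0,0,0,0,-0.14,1.06,0,0,0,0,0,-0.14,1.06,0,0,0,0,0,-0.14,1.06,0,0,0,0,0,-0.14,1.06,0,0,0,0,0,-0.14,1.06,0,0,0,0,0,-0.14,1.06,0,0,0,0,0,-0.14,1.06,0,0,0,0,0,-0.14,1.06,0,0,0,0,0,0,0,0,0]'

```text
time: 5.68
position: [0.4873, 0.2659, 0.0417]
tool_rot: [0.655, 0.756, 0.001, 0.0]
ft_force: [0.3, -0.1, -1.4]
grip_width: 0.0003
grip_force: 0.0
```

```bash
python3 chk.py
```

```text
5.6833 [0.4873 0.2659 0.0417] [ 0.3 -0.1 -1.4] tray [-0.0224  0.0731]
wrist 576 tray xy [-0.023  0.079] z [0.0111 0.0155 0.0173] uv [277 236]
wrist 507 tray xy [0.023 0.076] z [0.0109 0.0153 0.0171] uv [371 238]
side 31 tray xy [ 0.082 -0.014] z [0.0269 0.0348 0.0385] uv [237 194]
side 60 tray xy [-0.084 -0.036] z [0.0282 0.0361 0.0393] uv [248 245]
side 113 tray xy [-0.067 -0.042] z [-0.6009 -0.5704 -0.5527] uv [256 327]
side 593 tray xy [-0.089  0.005] z [-0.7465 -0.7413 -0.7362] uv [250 349]
```

Emit:
send_rows --increments '[0,0,0,0,0,1.75,0,0,0,0,0,0,1.75,0,0,0,0,-0.73,-2.4,0,0,0,0,0,-0.73,-2.4,0,0,0,0,0,-0.73,-2.4,0,0,0,0,0,-0.73,-2.4,0,0,0,0,0,-0.73,-2.4,0,0,0,0,0,-0.74,-2.42,0,0,0,0,0,0,0,0,0,0,0,0,0,0,-1.75,0,0,0,0,0,0,-1.75,0,0,0,0,0,0,0,0]'

```text
time: 6.78
position: [0.4427, 0.1191, 0.0398]
tool_rot: [0.656, 0.754, -0.001, -0.001]
ft_force: [0.0, 0.2, -0.2]
grip_width: 0.0003
grip_force: 0.0
```

Emit:
send_rows --increments '[0,0,0,-0.07,0.56,0,0,0,0,0,-0.15,1.12,0,0,0,0,0,-0.15,1.12,0,0,0,0,0,-0.15,1.12,0,0,0,0,0,-0.15,1.12,0,0,0,0,0,-0.15,1.12,0,0,0,0,0,-0.15,1.12,0,0,0,0,0,-0.15,1.12,0,0,0,0,0,-0.15,1.12,0,0,0,0,0,-0.15,1.12,0,0,0,0,0,-0.15,1.12,0,0,0,0,0,-0.15,1.12,0,0,0,0,0,-0.08,0.6,0,0,0,0,0,0,0,0,0]'

```text
time: 7.95
position: [0.4255, 0.2557, 0.0415]
tool_rot: [0.655, 0.755, 0.0, 0.0]
ft_force: [0.1, 0.3, 0.1]
grip_width: 0.0004
grip_force: 0.0
```

```bash
python3 chk.py
```

```text
7.95 [0.4255 0.2557 0.0415] [0.1 0.3 0.1] tray [-0.085   0.0712]
wrist 756 tray xy [-0.086  0.079] z [0.0119 0.016  0.0173] uv [275 233]
wrist 927 tray xy [-0.025  0.077] z [0.0119 0.016  0.0173] uv [397 235]
wrist 949 tray xy [0.024 0.074] z [0.0111 0.016  0.0174] uv [492 242]
side 31 tray xy [ 0.082 -0.014] z [0.0277 0.0356 0.0383] uv [237 194]
side 113 tray xy [-0.067 -0.041] z [-0.6002 -0.5707 -0.5514] uv [256 327]
side 590 tray xy [-0.089  0.004] z [-0.7468 -0.7414 -0.7362] uv [251 349]
```

All three whole tablets lie in the trough and the half has not moved. Before going round behind the cover, I'll check the clearance there and the cover angle.

Emit:
send_rows --increments '[0,0,0,0,0,2.9,0,0,0,0,0,0,2.9,0,0,0,0,0,0,2.9,0,0,0,0,0,0,0,0]'

```text
time: 8.38
position: [0.4287, 0.2548, 0.1329]
tool_rot: [0.656, 0.755, 0.004, 0.002]
ft_force: [1.0, 0.5, 1.1]
grip_width: 0.0005
grip_force: 0.0
```

```bash
python3 - <<'E'
from h import *
for n in('top','side'):
    c=np.load(n+'.npz'); X=cloud(c)
    t=np.stack([(X[...,:2]-[.5192,.1964])@[.9912,.1321],(X[...,:2]-[.5192,.1964])@[-.1321,.9912]],-1)
    v=c['range_z']>0
    m=v&(abs(t[...,0])<.1)&(t[...,1]>.1)&(t[...,1]<.145)&(X[...,2]>.05)&(X[...,2]<.1)
    if m.sum()>5: print(n,'cover',m.sum(),np.c_[t[m],X[m][:,2]][::max(1,m.sum()//8)].round(3))
    m=v&(abs(t[...,0])<.16)&(t[...,1]>.14)&(t[...,1]<.32)&(X[...,2]>.03)
    print(n,'obst',m.sum()); 
    if m.any(): print('min x',t[m].min(0),'max',t[m].max(0),X[m][:,2].max())
from rig import robot
c=robot.camera('wrist'); X=cloud(c); cv2.imwrite('pics/w3.png',c['image'][:,:,::-1])
t=np.stack([(X[...,:2]-[.5192,.1964])@[.9912,.1321],(X[...,:2]-[.5192,.1964])@[-.1321,.9912]],-1)
m=(c['range_z']>0)&(t[...,0]<.112)&(t[...,0]>-.11)&(t[...,1]>.1)&(t[...,1]<.145)&(X[...,2]>.04)&(X[...,2]<.1)
for z in np.arange(.04,.1,.01):
    k=m&(abs(X[...,2]-z)<.004)
    if k.sum()>20: print(z.round(3),k.sum(),np.percentile(t[k][:,1],[5,50,95]).round(4))
E
```

```text
top cover 304 [[ 0.098  0.125  0.087]
 [ 0.073  0.127  0.076]
 [ 0.051  0.117  0.054]
 [ 0.025  0.116  0.054]
 [-0.004  0.125  0.08 ]
 [-0.026  0.122  0.071]
 [-0.051  0.126  0.083]
 [-0.077  0.128  0.072]]
top obst 1145
min x [-0.10046121  0.20653314] max [0.15999959 0.31135133] 0.3271949524117454
side cover 416 [[ 0.098  0.126  0.079]
 [ 0.083  0.116  0.054]
 [ 0.034  0.123  0.079]
 [ 0.005  0.126  0.085]
 [-0.005  0.119  0.066]
 [-0.036  0.121  0.077]
 [-0.047  0.117  0.057]
 [-0.083  0.122  0.077]]
side obst 4428
min x [-0.10435281  0.20571293] max [0.15999639 0.31153238] 0.31858796032631553
0.04 162 [0.1126 0.113  0.1135]
0.05 329 [0.1139 0.1146 0.1153]
0.06 339 [0.1158 0.1166 0.1172]
0.07 393 [0.1178 0.1185 0.1193]
0.08 3151 [0.1203 0.1229 0.1253]
0.09 211 [0.1227 0.1238 0.1244]
```

View pics/w3.png

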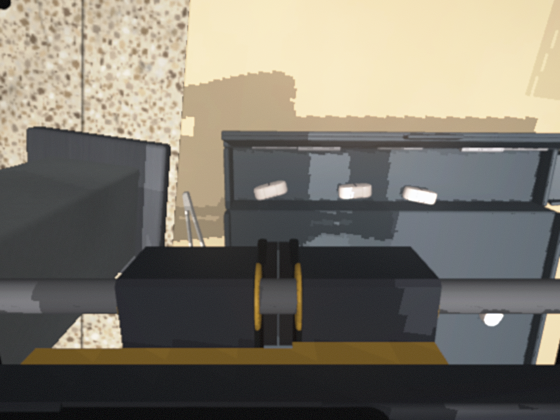

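The three tablets lie in the trough at (271,190), (354,191) and (419,196), and the half is still on the deck at (493,318). The cover stands at about 1.77 rad. I'll find where the tall obstacle to the left begins.

```bash
python3 - <<'E'
from h import *
for n in('top','side'):
    c=np.load(n+'.npz'); X=cloud(c)
    t=np.stack([(X[...,:2]-[.5192,.1964])@[.9912,.1321],(X[...,:2]-[.5192,.1964])@[-.1321,.9912]],-1)
    for lo,hi in((.02,.1),(.1,.35)):
        m=(c['range_z']>0)&(abs(t[...,0])<.25)&(t[...,1]>.14)&(t[...,1]<.35)&(X[...,2]>lo)&(X[...,2]<hi)
        for x in np.arange(-.2,.25,.04):
            k=m&(abs(t[...,0]-x)<.02)
            if k.sum()>5: print(n,lo,round(x,2),k.sum(),np.percentile(t[k][:,1],[2,98]).round(3))
E
```

```text
top 0.02 -0.08 119 [0.255 0.308]
top 0.02 -0.04 47 [0.259 0.304]
top 0.02 0.12 112 [0.21  0.308]
top 0.02 0.16 75 [0.205 0.233]
top 0.02 0.2 74 [0.201 0.206]
top 0.02 0.24 56 [0.198 0.202]
top 0.1 0.12 497 [0.209 0.309]
top 0.1 0.16 891 [0.205 0.308]
top 0.1 0.2 795 [0.201 0.3  ]
top 0.1 0.24 574 [0.198 0.294]
side 0.02 -0.12 41 [0.27  0.289]
side 0.02 -0.08 303 [0.254 0.307]
side 0.02 -0.04 191 [0.262 0.303]
side 0.02 0.12 754 [0.21  0.309]
side 0.02 0.16 128 [0.204 0.21 ]
side 0.02 0.2 120 [0.2   0.205]
side 0.02 0.24 82 [0.197 0.201]
side 0.1 0.12 2918 [0.209 0.309]
side 0.1 0.16 964 [0.205 0.305]
side 0.1 0.2 905 [0.2 0.3]
side 0.1 0.24 636 [0.197 0.294]
```

Emit:
send_rows --increments '[0,0,0,1.2,1.59,0,0,0,0,0,1.2,1.59,0,0,0,0,0,1.2,1.59,0,0,0,0,0,1.2,1.59,0,0,0,0,0,1.2,1.59,0,0,0,0,0,0,0,0,0,0,0,0,0,0,-1.8,0,0,0,0,0,0,-1.8,0,0,0,0,0,0,-1.8,0,0,0,0,0,0,0,0,0]'

```text
validation failed for argument at $.in...
```

```bash
python3 chk.py | head -1; python3 - <<'E'
from rig import robot
import cv2
cv2.imwrite('pics/w4.png',robot.camera('wrist')['image'][:,:,::-1])
E
```

```text
8.4333 [0.4277 0.2544 0.131 ] [-1.1  0.1 -0.8] tray [-0.0831  0.0695]
```

View pics/w4.png

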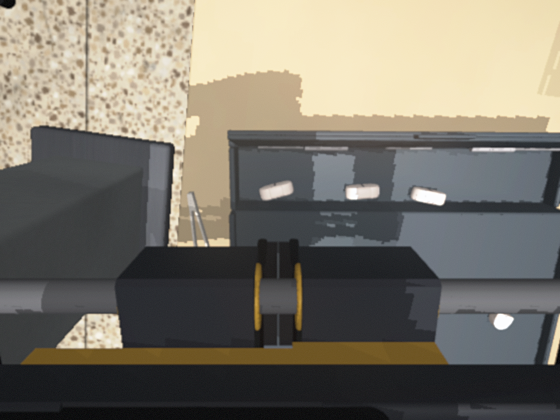

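The move was refused because I miscounted the numbers in the list, so nothing moved and the view is unchanged. I'll send it again.

Emit:
send_rows --increments '[0,0,0,1.2,1.59,0,0,0,0,0,1.2,1.59,0,0,0,0,0,1.2,1.59,0,0,0,0,0,1.2,1.59,0,0,0,0,0,1.2,1.59,0,0,0,0,0,0,0,0,0,0,0,0,0,0,-1.8,0,0,0,0,0,0,-1.8,0,0,0,0,0,0,-1.8,0,0,0,0,0,0,0,0]'

```text
time: 9.42
position: [0.4817, 0.3315, 0.0699]
tool_rot: [0.656, 0.755, -0.005, -0.002]
ft_force: [-0.8, 0.7, -0.6]
grip_width: 0.0003
grip_force: 0.0
```

```bash
python3 chk.py | head -5
```

```text
9.4167 [0.4817 0.3315 0.0699] [-0.8  0.7 -0.6] tray [-0.0193  0.1389]
side 31 tray xy [ 0.082 -0.014] z [0.0263 0.0351 0.0393] uv [237 194]
side 40 tray xy [0.022 0.073] z [0.007  0.0156 0.0274] uv [205 218]
side 41 tray xy [-0.023  0.077] z [0.0017 0.0136 0.0165] uv [204 233]
side 45 tray xy [-0.088  0.077] z [0.0032 0.0145 0.0168] uv [204 255]
```

Emit:
send_rows --increments '[0,0,0,0.07,-0.55,0.07,0,0,0,0,0.07,-0.55,0.08,0,0,0,0,0.1,-0.74,0.2,0,0,0,0,0.1,-0.74,0.2,0,0,0,0,0.09,-0.7,-0.1,0,0,0,0,0.09,-0.7,-0.25,0,0,0,0,0.07,-0.55,-0.4,0,0,0,0,0.07,-0.55,-0.5,0,0,0,0,0.05,-0.4,-0.6,0,0,0,0,0.05,-0.4,-0.6,0,0,0,0,0,0,0,0]'

```text
time: 10.43
position: [0.4922, 0.2739, 0.0539]
tool_rot: [0.656, 0.755, -0.002, -0.001]
ft_force: [1.2, -0.8, -0.2]
grip_width: 0.0006
grip_force: 0.0
```

```bash
python3 chk.py | head -1; python3 - <<'E'
from rig import robot
import cv2
cv2.imwrite('pics/s5.png',cv2.resize(robot.camera('side')['image'][150:290,90:300,::-1],None,fx=3.5,fy=3.5))
E
```

```text
10.4333 [0.4922 0.2739 0.0539] [ 1.2 -0.8 -0.2] tray [-0.0165  0.0803]
```

View pics/s5.png

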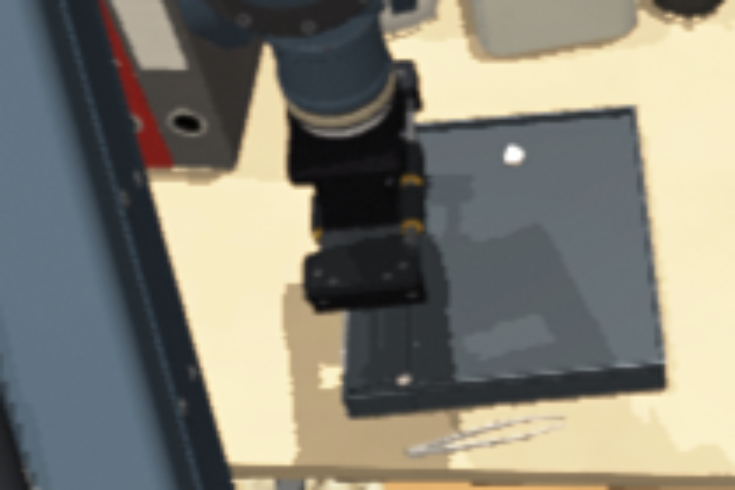

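The side view shows the gripper over the cover, which is partly down. The near tablet can still be seen under it at (403,380), and the half is at (513,154). I'll press on gently.

Emit:
send_rows --increments '[0,0,0,0.02,-0.15,-0.45,0,0,0,0,0.02,-0.1,-0.4,0,0,0,0,0,0,-0.3,0,0,0,0,0,0,-0.2,0,0,0,0,0,0,0,0]'

```text
time: 11.0
position: [0.4934, 0.2725, 0.0416]
tool_rot: [0.656, 0.755, -0.0, -0.0]
ft_force: [-0.1, -0.2, -0.2]
grip_width: 0.0002
grip_force: 0.0
```

```bash
python3 chk.py
```

```text
11.0 [0.4934 0.2725 0.0416] [-0.1 -0.2 -0.2] tray [-0.0155  0.0789]
side 31 tray xy [ 0.082 -0.014] z [0.0269 0.0351 0.0389] uv [237 194]
side 113 tray xy [-0.067 -0.041] z [-0.6022 -0.5706 -0.5525] uv [256 327]
side 590 tray xy [-0.089  0.004] z [-0.7462 -0.7414 -0.7364] uv [251 349]
```

No firm contact yet, so I'll keep lowering in small steps.

Emit:
send_rows --increments '[0,0,0,0,0,-0.1,0,0,0,0,0,0,0,0,0,0,0,0,0,0,0]'

```text
time: 11.35
position: [0.4937, 0.2726, 0.0414]
tool_rot: [0.656, 0.755, 0.0, 0.0]
ft_force: [-0.5, -0.2, 2.7]
grip_width: 0.0004
grip_force: 1.5
```

Emit:
send_rows --increments '[0,0,0,0,0,-0.1,0,0,0,0,0,0,0,0,0,0,0,0,0,0,0]'

```text
time: 11.6
position: [0.4937, 0.2726, 0.0413]
tool_rot: [0.656, 0.755, 0.0, 0.0]
ft_force: [-1.8, -0.6, 9.2]
grip_width: 0.0004
grip_force: 4.9
```

The cover is against its stop: 9 N at TCP z = 41.3 mm, where 41 mm was expected. I'll lift straight up, clear the tray and check.

Emit:
send_rows --increments '[0,0,0,0,0,0.5,0,0,0,0,0,0,1.5,0,0,0,0,0,0,3.0,0,0,0,0,0,0,4.0,0,0,0,0,0,0,4.0,0,0,0,0,0,-2.5,2.0,0,0,0,0,0,-2.5,2.0,0,0,0,0,0,-2.5,2.0,0,0,0,0,0,-2.5,2.0,0,0,0,0,0,0,0,0]'

```text
time: 12.43
position: [0.4959, 0.1694, 0.2538]
tool_rot: [0.657, 0.754, 0.002, 0.003]
ft_force: [0.4, 0.3, -0.1]
grip_width: 0.0008
grip_force: 0.0
```

```bash
python3 chk.py; python3 - <<'E'
from rig import robot
from h import *
c=robot.camera('wrist'); cv2.imwrite('pics/w6.png',c['image'][:,:,::-1]); X=cloud(c)
t=np.stack([(X[...,:2]-[.5192,.1964])@[.9912,.1321],(X[...,:2]-[.5192,.1964])@[-.1321,.9912]],-1)
for a,b in((-.08,-.06),(0.02,.03),(.068,.078),(.085,.095),(.1,.108)):
    m=(c['range_z']>0)&(abs(t[...,0])<.1)&(t[...,1]>a)&(t[...,1]<b)&(X[...,2]<.1)
    if m.sum()>20: print(a,m.sum(),np.percentile(X[m][:,2],[5,50,95]).round(4))
E
```

```text
12.4333 [0.4959 0.1694 0.2538] [ 0.4  0.3 -0.1] tray [-0.0267 -0.0236]
wrist 10850 tray xy [0.004 0.089] z [0.0319 0.0329 0.0339] uv [306  55]
wrist 4646 tray xy [0.068 0.032] z [0.029  0.03   0.0311] uv [357 143]
wrist 517 tray xy [-0.1    0.041] z [0.0287 0.0298 0.0309] uv [203 107]
wrist 197 tray xy [ 0.081 -0.016] z [0.0297 0.0384 0.0396] uv [385 166]
side 32 tray xy [ 0.082 -0.015] z [0.0283 0.0356 0.0388] uv [237 194]
side 134 tray xy [-0.067 -0.039] z [-0.6033 -0.5692 -0.5503] uv [256 327]
side 597 tray xy [-0.089  0.005] z [-0.7468 -0.7414 -0.7361] uv [250 349]
-0.08 3496 [0.0288 0.03   0.0312]
0.02 2122 [0.0286 0.0299 0.0312]
0.068 2394 [0.0316 0.0329 0.0342]
0.085 2510 [0.0316 0.0329 0.0342]
0.1 2055 [0.0315 0.0329 0.0343]
```

View pics/w6.png

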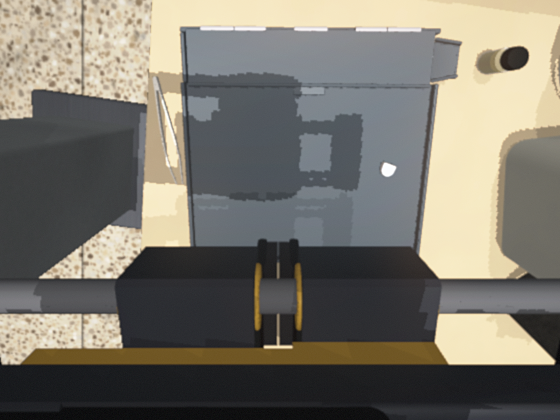

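The cover is level at z = 32.9 mm over its whole width, so it is shut. The half is still at (388,169), the vial is standing at (512,58), and the robot is clear of everything.

```bash
python3 -c "
from rig import robot
print(robot.hand_in())"
```

```text
the job is handed in; nothing more can be done
None
```

The three whole tablets are in the trough, the broken half is where it was on the deck, and the cover is fully shut; I handed the job in at about 12.5 s, and the judge's result was not shown.

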